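# Start the clamp nut on the transformer jig

### The job

Put the loose steel flange nut, flange down, over the stud of the transformer clamp jig. With light pressure turn it backwards (anticlockwise seen from above) until you feel the thread drop in, then turn it clockwise about a quarter turn so that it is caught on the thread, and let go. Do not force it against the stops of the thread, and leave the other things on the bench where they are.

Things in the scene. Friction and masses are not known exactly. Their poses are not given: they have to be found in the camera images.
- nut_mid (a point): Centre of the loose steel hex flange nut, half-way up its 30 mm; z up along its axis. Round flange 54 mm across, 4 mm thick at the bottom; above it a hexagon 26 mm high, 40 mm across flats (46 over corners). Two flats face +x and -x of this frame, the others every 60 degrees. Weighs about 190 g (0.8 to 1.25 times), lies flange down on the bench.
- nut_teeth (a point): Point on the nut's axis at the height of the lower faces of its inner thread teeth, 8 mm above its underside and 7 mm below nut_mid. The bore is 28 mm wide; three short teeth, each about 20 degrees long and 2.5 mm thick, stand 120 degrees apart in it and leave 19.6 mm free between them.
- stud_tip (a point): Centre of the very top of the fixed upright steel stud in the middle of the jig; z up. Cone point, 8 mm wide at the top and 17.6 mm from 8 mm down. nut_mid lies this far below it: 5 mm with teeth on the stops, 8 on the lands, 13.5 to 15.5 dropped in the gaps, about 19 to 20 a quarter turn clockwise later, 23 with the flange on the plate.
- thread_top (a point): On the stud's axis, 16 mm below its tip: top of the thread, three level lands of 76 degrees. Each ends clockwise in a stop 3 mm high; beyond it is a 36 degree gap where the nut's teeth drop 5 to 7 mm. On a land, clockwise is blocked by the stop; dropped in, anticlockwise is blocked after 16 degrees of play at most. The stud's angle is unknown, this frame does not show it.
- plate_top (a point): On the stud's axis at the top of the steel clamp plate (72 mm wide), 38 mm below the stud's tip, 69 mm above the bench. Under it a dark ring transformer 112 mm wide on a base board 150 (x) by 130 mm (y). The stud's thread is right-hand, 26 mm wide, three starts, lead 21 mm a turn: clockwise from above goes down 5.2 mm a quarter turn. Vertical play in the thread 2 mm.
There are look-alikes about, which are no part of the job. Leave any black or yellow look-alike of the part that bears nut_mid alone.

How it is judged (in metres and radians):
On the way, in this order (a step that is already met when the one before it is completed fails the run):
1. the nut is over the stud, level and on its axis, still above the thread (horizontal distance between nut_mid and stud_tip below 0.004 m and z of nut_mid in the frame of stud_tip between -0.012 and 0 m and angle between nut_mid's own z axis and vertical below 0.15 rad), for 0.05 s.
2. the thread has dropped in (horizontal distance between nut_mid and stud_tip below 0.004 m and z of nut_mid in the frame of stud_tip below -0.0128 m), for 0.1 s.
At the end, for the whole second after the job is handed in: The nut sits on the stud, level within 0.12 rad and on its axis within 4 mm, its centre at least 17.8 mm below the stud's tip (caught under the thread), at rest and released (horizontal distance between nut_mid and stud_tip below 0.004 m and z of nut_mid in the frame of stud_tip below -0.0178 m and angle between nut_mid's own z axis and vertical below 0.12 rad and linear speed of nut below 0.01 m/s); the robot touches nothing.
It fails at once if the nut is forced on the stud with more than 60 N (contact force between nut and stud above 60 N).
It fails at once if the screwdriver, heat sink or can is moved by more than 30 mm (distance of any of screwdriver, heatsink, can from where it was at the start of the episode above 0.03 m).
It also fails if it takes over 59 s, if anything falls off the work surface, if the arm or the gripper's body presses on something with over 40 N, if the wrist force passes 120 N, or if a joint passes its speed limit or range.

### The arm

A 6-joint arm with a two-finger parallel gripper is mounted at the origin on the work surface. World frame = base frame: x ahead of the robot, y to its left, z up, the work surface at z = 0. Lengths are in mm, angles in rad, forces in N, time in s.
With the tool pointing down it reaches from about 350 to 975 mm from the base axis. Payload 7.1 kg.
Tool frame: the origin (TCP) lies midway between the tips of the shut fingers; the grasp point (between the pads) lies 19 mm behind it; z points along the fingers, y is the line along which they close (so a half turn about z gives the same grasp; the last joint's range is limited). The gripper opens to 88 mm and grips with 3 to 60 N. Pads are 20 mm wide; open, the fingers measure 115 mm over their backs; the gripper's body (75 mm by 178 mm) begins 61 mm behind the grasp point.
Start: joints at [1.148, 0.423, 1.63, -0, 1.089, -0.019], TCP at [245.54, 574.73, 222.675] pointing down, gripper open.
Joint ranges: [-3, 3], [-0.9, 2.11], [0.09, 2.58], [-1.31, 4.45], [0.11, 2.69], [-2.54, 2.54]. Speed limits (rad/s): [2.39, 2.39, 3.01, 3.14, 3.14, 3.14].

### API

Orientations are given as a rotation vector (axis times angle).
In Python, from workcell import ctrl gives the robot as it stands. The module is installed in compiled form; this text tells all that it offers.
- The arm moves only by the tool servo_tool, never from a script. Its argument "increments" is a list of rows, each a list of 7 numbers: the shift along the world's x, y, z in cm, then the turn, a rotation vector about the world's x, y, z in degrees, then the opening, from -1 (shut) to 1 (fully open). A call has 1 to 20 rows; each row is the pose to reach, as a shift and turn from the pose commanded when the call began; what a row does not reach only later rows make up. A row lasts 1/12 s, in which the tool goes at most 41.7 mm and 7.16 degrees, less where a joint would pass 70% of its speed; a pose out of reach is approached as far as the arm can. A call with a gripper value outside its range is refused whole. The fingers move at their own pace and stop on an object; the grip force is fixed at half the most. Time passes only in rows, so rows that repeat a pose let the fingers close. It gives the time, the measured TCP pose, the force, the opening and the grip force at its end, in the units of the state.
- ctrl.get_obs(): the state, without advancing time (a new reading comes with each control period).
- ctrl.get_image(name): name is "scene" or "top" or "wrist"; returns a dict with "image" (384x512x3 uint8, red, green, blue), "fx", "fy", "cx", "cy" (pixels), "k1" (the pictures are not rectified: a ray, as slopes to the right and down, at radius r is drawn at 1 + k1 r^2 times it, then the intrinsics apply), "extrinsics" (4x4, takes a point from camera to world coordinates); the wrist camera has in their place "tool_from_camera" (4x4, takes a point from camera to tool coordinates, whose origin is the TCP and whose axes are the flange's). Camera axes: x right, y up, looking along -z (the intrinsics and any distortion apply to the point x, -y, -z); pixel columns grow to the right and rows downward; lengths in mm; the calibration is good to about 2 mm. A picture is of the moment at which its call begins: read the wrist's pose just before it. There is no depth.
- ctrl.close_job(): hands the job in; it is judged then, once.
The state is a dict: "t": time; "qpos": joint angles; "qvel": joint speeds; "joint_torque": joint torques, N m; "ee_pos": TCP position; "orientation": TCP orientation; "ft_force": force on the tool from outside, world axes, zero at the start; "moment": the same for the moment, N m; "width": finger opening in mm; "grasp_force": force on a finger pad.
Only numpy, scipy, OpenCV 4.12 (cv2) and the standard library are available. Lean on these libraries where they do the work, as an engineer would, in place of code of your own. Each camera call takes 0.05 s, during which the arm holds its last target. There are 200 camera calls.

## Working session

There is one attempt and no reset: what is moved stays moved. The work goes in short steps, Python scripts to look and compute and a tool call to move; the robot and the scene stay as the last step left them, time stands still between calls to the robot, and variables do not carry over. Pictures are saved under pics/ and viewed, at most 10 in all, crops included, and the job is handed in when it is done.

Besides the shell and the picture viewer there is one more tool, called after "Emit:" as name([rows], argument=value, ...), one row to a line, values as JSON. servo_tool: Moves the arm, as the interface text tells. Its arguments: {"type":"object","properties":{"increments":{"type":"array","items":{"type":"array","items":{"type":"number"}}}},"required":["increments"]}

```bash
mkdir -p pics; cat > h.py <<'E'
import numpy as np, cv2
from scipy.spatial.transform import Rotation as R
from workcell import ctrl
def grab(n):
    o=ctrl.get_obs(); d=ctrl.get_image(n)
    if n=="wrist":
        T=np.eye(4);T[:3,:3]=R.from_rotvec(o["orientation"]).as_matrix();T[:3,3]=o["ee_pos"]
        d["E"]=T@np.array(d["tool_from_camera"])
    else: d["E"]=np.array(d["extrinsics"])
    return d
def ray(d,u,v):
    a=np.array([(u-d["cx"])/d["fx"],(v-d["cy"])/d["fy"]]);s=a.copy()
    for _ in range(20): s=a/(1+d["k1"]*(s@s))
    w=d["E"][:3,:3]@np.array([s[0],-s[1],-1]);return d["E"][:3,3],w/np.linalg.norm(w)
def onz(d,u,v,z):
    c,w=ray(d,u,v);return c+w*(z-c[2])/w[2]
def proj(d,p):
    q=np.linalg.inv(d["E"])@np.append(p,1);s=np.array([q[0],-q[1]])/-q[2]
    s=s*(1+d["k1"]*(s@s));return s*[d["fx"],d["fy"]]+[d["cx"],d["cy"]]
def save(d,n): cv2.imwrite("pics/"+n,d["image"][:,:,::-1] if isinstance(d,dict) else d[:,:,::-1])
E
python3 - <<'E'
from h import *
a=[grab(n) for n in("top","scene")]
for d,n in zip(a,("top","scene")):
    save(d,n+"0.png");print(n,d["fx"],d["k1"],d["E"].round(2).tolist())
print(ctrl.get_obs())
E
```

```text
top 418.39078624544675 0.03708846919378544 [[0.03, 0.99, -0.15, 391.15], [-1.0, 0.03, 0.01, 55.34], [0.02, 0.15, 0.99, 945.59], [0.0, 0.0, 0.0, 1.0]]
scene 417.6635230972419 -0.09587664972604004 [[-0.75, -0.39, 0.53, 888.61], [0.66, -0.47, 0.59, 449.25], [0.02, 0.79, 0.61, 537.64], [0.0, 0.0, 0.0, 1.0]]
{'t': 0.1, 'qpos': array([ 1.14801097e+00,  4.23774189e-01,  1.63058328e+00, -3.57098259e-05,
        1.08859725e+00, -1.89915000e-02]), 'qvel': array([-0.00070151, -0.00137659, -0.00282036,  0.0003693 , -0.0008755 ,
       -0.00017799]), 'joint_torque': array([-1.25850795e-03, -5.45612741e+01, -2.74324411e+01,  6.44805143e-02,
        1.87854673e-02, -4.81135737e-05]), 'ee_pos': array([245.34869649, 574.29838816, 221.98523157]), 'orientation': array([-6.29898254e-01, -3.07752288e+00,  2.09825617e-03]), 'ft_force': array([-0.6054358 , -0.37748007,  0.43628018]), 'moment': array([-0.00729647, -0.01614046,  0.02497391]), 'grasp_force': 0.0, 'width': 87.89714171043707}
```

View pics/top0.png

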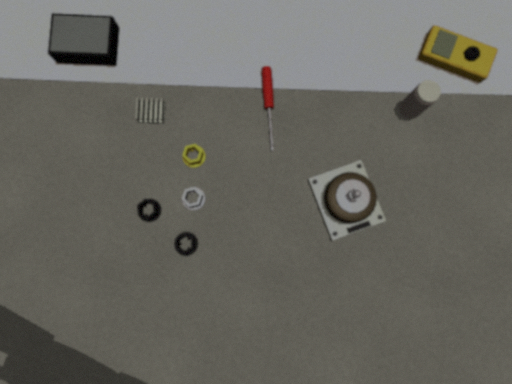

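View pics/scene0.png

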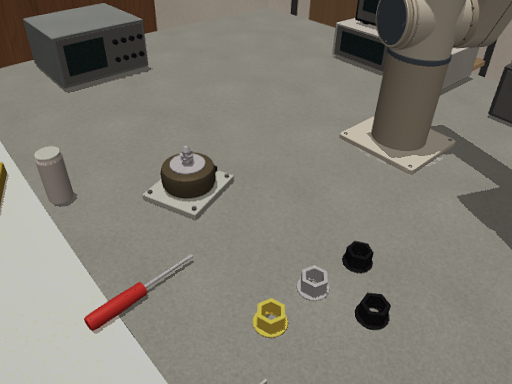

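The nut candidates in the top view are silver (193,198), yellow (194,155), and black (149,210) and (186,243). The steel nut is the silver one, which sits at (314,283) in the scene view. The jig is at (350,197). I'll measure both and confirm in one crop.

```bash
python3 - <<'E'
from h import *
t=grab("top");s=grab("scene")
def blob(d,c,r,lo):
    im=d["image"].astype(int);m=((im.min(2)>lo)&(im.max(2)-im.min(2)<40)).astype(np.uint8)
    k=np.zeros_like(m);k[c[1]-r:c[1]+r,c[0]-r:c[0]+r]=1;m*=k
    p=np.argwhere(m)[:,::-1].astype(np.float32);ce,rad=cv2.minEnclosingCircle(p);return ce,rad,len(p)
for d,c in((t,(193,198)),(s,(314,283))):
    im=d["image"];print(im[c[1],c[0]-30:c[0]+30:3].mean(1).astype(int))
    r=blob(d,c,20,135 if d is t else 120);print(r,onz(d,*r[0],15))
r=blob(t,(350,197),28,120);print("plate",r,onz(t,*r[0],69))
c1=cv2.resize(t["image"][173:223,163:223],None,fx=6,fy=6,interpolation=cv2.INTER_CUBIC)
c2=cv2.resize(t["image"][172:222,320:380],None,fx=6,fy=6,interpolation=cv2.INTER_CUBIC)
c3=cv2.resize(s["image"][258:308,284:344],None,fx=6,fy=6,interpolation=cv2.INTER_CUBIC)[:290]
c4=cv2.resize(s["image"][140:190,157:217],None,fx=6,fy=6,interpolation=cv2.INTER_CUBIC)[:290]
save(np.vstack([np.hstack([c1,c2]),np.hstack([c3,c4])]),"crop1.png")
E
```

```text
[ 92  93  96  95 100 100 114 124  75  95  92  97 135  98 108  92  95  92
  93  88]
((192.5, 196.0), 9.962529182434082, 29) [522.68974026 184.3399294   15.        ]
[136 129 132 134 118 168  83  82 153 173 144 175 171 171  81 137 135 133
 135 133]
((313.5, 282.5), 27.57726287841797, 1042) [521.1583536  186.16166723  15.        ]
plate ((349.5, 198.5), 36.83079147338867, 1093) [ 520.09553596 -155.35190362   69.        ]
```

View pics/crop1.png

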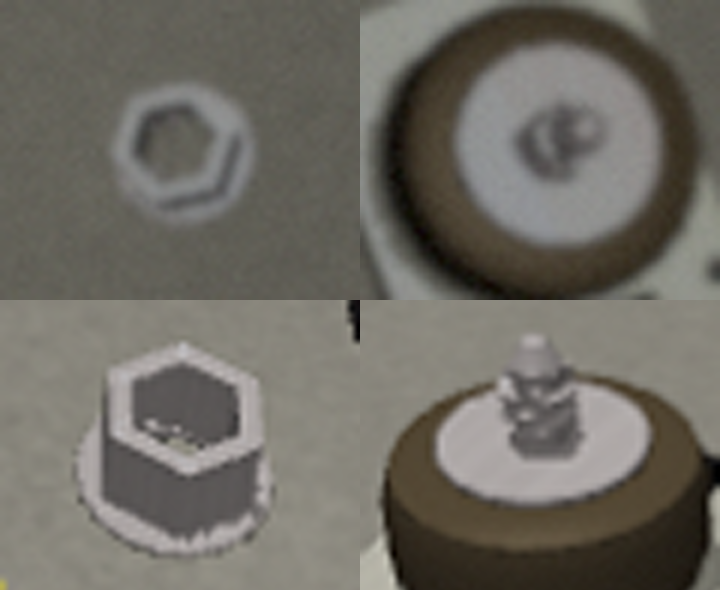

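The crop confirms the silver nut: open hexagon, flange down, at about (521,185). The jig's stud is visible. I'll hover over the nut for a wrist view.

Emit:
servo_tool([
  [7, -10, 0, 0, 0, -12, 1],
  [14, -20, 0, 0, 0, -24, 1],
  [21, -30, 0, 0, 0, -36, 1],
  [27.5, -39, 0, 0, 0, -46, 1],
  [27.5, -39, 0, 0, 0, -46, 1],
  [27.5, -39, 0, 0, 0, -46, 1],
  [27.5, -39, 0, 0, 0, -46, 1],
  [27.5, -39, 0, 0, 0, -46, 1],
  [27.5, -39, 0, 0, 0, -46, 1],
  [27.5, -39, 0, 0, 0, -46, 1],
  [27.5, -39, 0, 0, 0, -46, 1],
  [27.5, -39, 0, 0, 0, -46, 1],
  [27.5, -39, 0, 0, 0, -46, 1],
  [27.5, -39, 0, 0, 0, -46, 1],
  [27.5, -39, 0, 0, 0, -46, 1],
  [27.5, -39, 0, 0, 0, -46, 1],
  [27.5, -39, 0, 0, 0, -46, 1],
])

```text
t: 1.62
ee_pos: [519.8, 185.9, 222.7]
orientation: [-1.78, -2.588, 0.0]
ft_force: [-0.2, 0.3, -0.2]
width: 87.8
grasp_force: 0.0
```

```bash
python3 - <<'E'
from h import *
d=grab("wrist");save(d,"w1.png");print(d["fx"],d["k1"],d["tool_from_camera"].round(2).tolist())
o=ctrl.get_obs();print(o["ee_pos"],o["qpos"],R.from_rotvec(o["orientation"]).as_matrix().round(3).tolist(),proj(d,[521,185,15]))
E
```

```text
265.2381799089428 -0.03426863626264585 [[-0.0, 0.96, 0.28, 74.67], [1.0, 0.0, -0.0, 1.6], [-0.0, 0.28, -0.96, -161.98], [0.0, 0.0, 0.0, 1.0]]
[519.90526714 185.80767841 222.70594572] [ 3.21638512e-01  3.16774334e-01  1.79231110e+00  9.78129816e-05
  1.03258086e+00 -4.44398035e-02] [[-0.358, 0.934, -0.0], [0.934, 0.358, 0.0], [0.0, -0.0, -1.0]] [258.7803418  174.45606177]
```

View pics/w1.png

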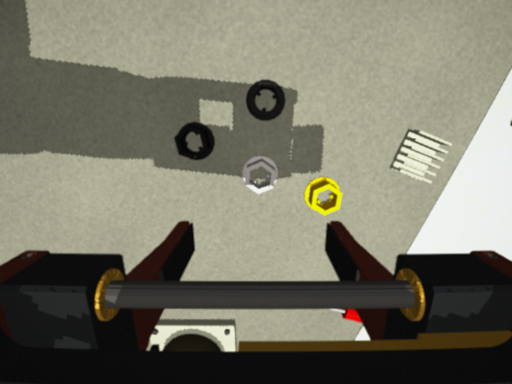

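The wrist view shows the silver nut at (260,175), yellow at (324,196), and black at (195,140) and (265,100). I'll go closer to read the hexagon angle.

Emit:
servo_tool([
  [0, 0, -4, 0, 0, 0, 1],
  [0, 0, -8, 0, 0, 0, 1],
  [0, 0, -11, 0, 0, 0, 1],
  [0, 0, -11, 0, 0, 0, 1],
  [0, 0, -11, 0, 0, 0, 1],
  [0, 0, -11, 0, 0, 0, 1],
  [0, 0, -11, 0, 0, 0, 1],
])

```text
t: 2.25
ee_pos: [522.0, 185.5, 114.9]
orientation: [1.781, 2.585, 0.005]
ft_force: [-0.1, -0.2, 0.1]
width: 87.8
grasp_force: 0.0
```

```bash
python3 - <<'E'
from h import *
d=grab("wrist");u,v=proj(d,[521,185,15]).astype(int);print(u,v,ctrl.get_obs()["ee_pos"])
np.save("w2.npy",d["image"])
c=d["image"][v-75:v+75,u-100:u+100];save(cv2.resize(c,None,fx=4,fy=4,interpolation=cv2.INTER_CUBIC),"w2.png")
E
```

```text
256 194 [521.99809685 185.42911107 114.91430135]
```

View pics/w2.png

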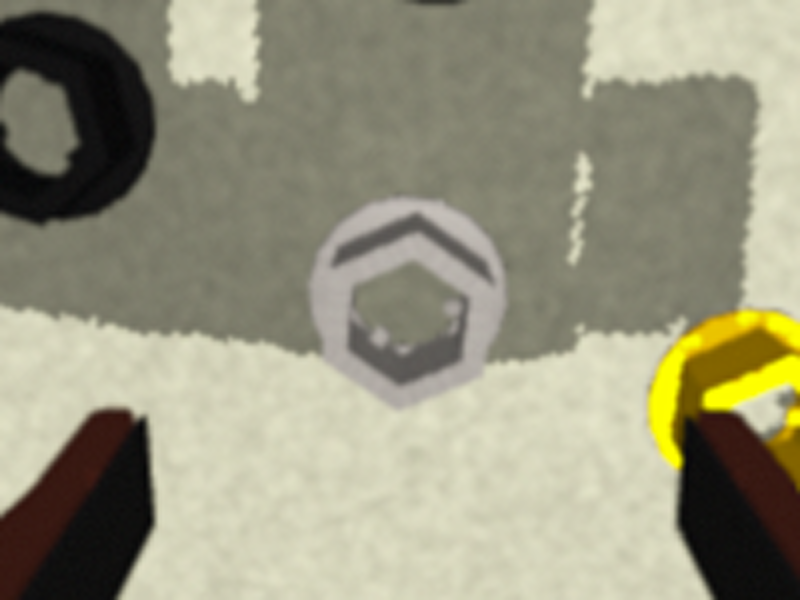

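```bash
python3 - <<'E'
from h import *
d=grab("wrist")
C=np.array([(415,235),(495,285),(483,372),(400,408),(325,360),(332,268)])/4+[156,119]
P=np.array([onz(d,*c,30)[:2] for c in C]);m=P.mean(0);print(P.round(1),"top centre",m)
q=P-m;print(np.hypot(*q.T).round(1));ang=np.degrees(np.arctan2(q[:,1],q[:,0]));a=ang%60;print(ang.round(1),a.round(1))
# flange circle at z=4: extreme left 308, right 507 (y 295), top 196
l,r,t=[onz(d,x/4+156,y/4+119,4)[:2] for x,y in((308,297),(507,295),(406,196))];print("flange LR mid",(l+r)/2,np.linalg.norm(l-r),t)
M=R.from_rotvec(ctrl.get_obs()["orientation"]).as_matrix();print("tool y ang",np.degrees(np.arctan2(M[1,1],M[0,1])),"x ang",np.degrees(np.arctan2(M[1,0],M[0,0])))
y=onz(d,(770-0)/4+156,390/4+119,15);print("yellow approx",y, (y-np.append(m,15))[:2]@M[:2,:2])
t=grab("top")
print("top: yellow rel tool",[(onz(t,u,v,15)[:2]-onz(t,193,197.8,15)[:2])@M[:2,:2] for u,v in((193.8,155.3),(149,210),(186,243))])
E
```

```text
[[516.8 205.7]
 [539.2 201. ]
 [544.8 179.3]
 [529.  163.2]
 [507.3 168.5]
 [501.1 191. ]] top centre [523.02467298 184.77732345]
[21.8 22.9 22.4 22.4 22.7 22.8]
[ 106.6   45.   -14.   -74.6 -134.   164.1] [46.6 45.  46.  45.4 46.  44.1]
flange LR mid [523.01772656 184.13372881] 53.160878081231424 [513.08206859 209.25204891]
tool y ang 20.875011816705634 x ang 110.87497678613433
yellow approx [620.71793903 196.87031462  15.        ] [-23.51182809  95.58913647]
top: yellow rel tool [array([-31.84238726,  92.24415515]), array([100.45211132,   5.79784838]), array([ 45.42930361, -90.6197547 ])]
```

The hexagon's flat normals are at 15.5° (mod 60) and the closing axis is at 20.9°, so I turn −5.4°. Nut centre is about (523,184.5). Lowering now.

Emit:
servo_tool([
  [0.1, -0.1, -2, 0, 0, -5.4, 1],
  [0.1, -0.1, -4, 0, 0, -5.4, 1],
  [0.1, -0.1, -6.5, 0, 0, -5.4, 1],
  [0.1, -0.1, -6.5, 0, 0, -5.4, 1],
  [0.1, -0.1, -6.5, 0, 0, -5.4, 1],
  [0.1, -0.1, -6.5, 0, 0, -5.4, 1],
  [0.1, -0.1, -6.5, 0, 0, -5.4, 1],
  [0.1, -0.1, -6.5, 0, 0, -5.4, 1],
])

```text
t: 3.07
ee_pos: [522.5, 184.1, 49.2]
orientation: [1.902, 2.499, 0.003]
ft_force: [-0.1, -0.7, -0.2]
width: 87.8
grasp_force: 0.0
```

```bash
python3 - <<'E'
from h import *
d=grab("wrist")
o=ctrl.get_obs();print(o["ee_pos"],o["orientation"],proj(d,[523,184.5,30]),proj(d,[523,184.5,4]))
save(cv2.resize(d["image"][150:300,156:356],None,fx=4,fy=4,interpolation=cv2.INTER_CUBIC),"w3.png")
E
```

```text
[522.38995417 183.99354442  48.99659529] [1.90161326 2.49910148 0.00287363] [257.81303486 224.42400138] [257.89505924 212.41683175]
```

View pics/w3.png

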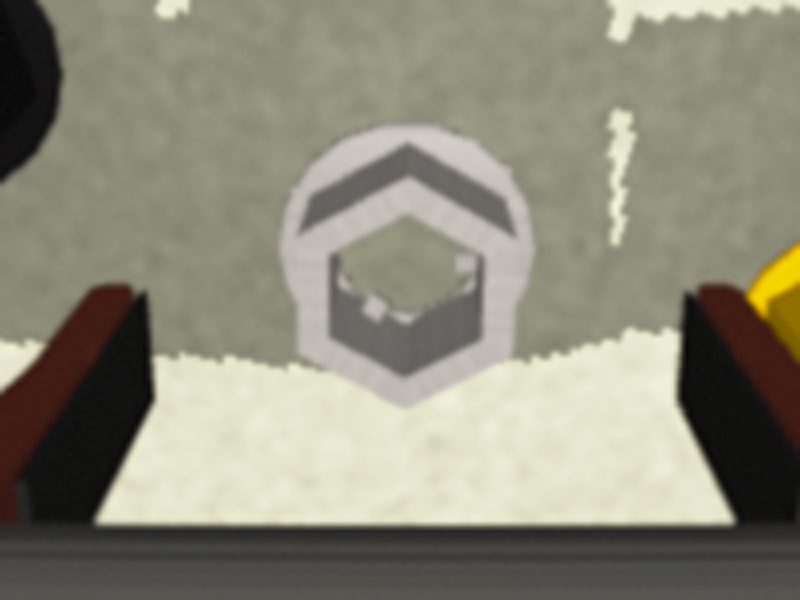

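The image shows the hexagon aligned with the pads, top centre at (257.6,223.3), about 1 mm from the prediction. I'll lower the rest and close.

Emit:
servo_tool([
  [0.05, 0.13, -2, 0, 0, 0, 1],
  [0.05, 0.13, -4, 0, 0, 0, 1],
  [0.05, 0.13, -4, 0, 0, 0, 1],
  [0.05, 0.13, -4, 0, 0, 0, 1],
  [0.05, 0.13, -4, 0, 0, 0, -1],
  [0.05, 0.13, -4, 0, 0, 0, -1],
  [0.05, 0.13, -4, 0, 0, 0, -1],
  [0.05, 0.13, -4, 0, 0, 0, -1],
  [0.05, 0.13, -4, 0, 0, 0, -1],
  [0.05, 0.13, -4, 0, 0, 0, -1],
  [0.05, 0.13, -4, 0, 0, 0, -1],
  [0.05, 0.13, -4, 0, 0, 0, -1],
])

```text
t: 4.12
ee_pos: [521.9, 185.0, 7.8]
orientation: [-1.902, -2.5, 0.001]
ft_force: [-0.3, -0.9, 3.0]
width: 40.1
grasp_force: 30.0
```

Gripped at 40.1 mm, on the flats. I'll lift and carry it past the stud, so the wrist camera sees the stud unobstructed.

Emit:
servo_tool([
  [0, 0, 2, 0, 0, 0, -1],
  [0, 0, 5, 0, 0, 0, -1],
  [0, 0, 8, 0, 0, 0, -1],
  [0, 0, 12, 0, 0, -3, -1],
  [0, 0, 16, 0, 0, -8, -1],
  [0, -3, 18, 0, 0, -13, -1],
  [-0.5, -6.5, 18, 0, 0, -18, -1],
  [-1, -10, 18, 0, 0, -23, -1],
  [-1.5, -14, 18, 0, 0, -28, -1],
  [-2, -18, 18, 0, 0, -33, -1],
  [-2.5, -22, 18, 0, 0, -38, -1],
  [-3, -26, 18, 0, 0, -43, -1],
  [-3.5, -30, 18, 0, 0, -45, -1],
  [-4, -34, 18, 0, 0, -45, -1],
  [-4, -37, 18, 0, 0, -45, -1],
  [-4, -39.5, 18, 0, 0, -45, -1],
  [-4, -40.5, 18, 0, 0, -45, -1],
  [-4, -40.5, 18, 0, 0, -45, -1],
  [-4, -40.5, 18, 0, 0, -45, -1],
])

```text
t: 5.7
ee_pos: [481.6, -219.5, 187.2]
orientation: [-2.714, -1.58, 0.001]
ft_force: [-0.2, 1.0, -2.4]
width: 40.0
grasp_force: 30.0
```

```bash
python3 - <<'E'
from h import *
d=grab("wrist");s=grab("scene");t=grab("top")
o=ctrl.get_obs();print(o["ee_pos"],o["qpos"],o["width"],o["ft_force"],proj(d,[520,-155,107]),proj(s,[520,-155,107]),proj(t,[520,-155,107]))
W=d["image"][90:390,56:456];S=cv2.resize(s["image"][137:187,157:217],None,fx=6,fy=6,interpolation=cv2.INTER_CUBIC)
save(np.hstack([W,S]),"w4.png")
E
```

```text
[ 481.89689886 -218.4503439   187.45823909] [-4.48248935e-01  3.30469235e-01  1.86925946e+00  3.16623225e-04
  9.42772216e-01  6.55669470e-02] 40.081732688436325 [ 0.04604839  0.7185107  -2.30965471] [259.45382493 120.39055056] [190.23885325 146.63717966] [353.8186044  195.95353732]Traceback (most recent call last):
  File "<stdin>", line 5, in <module>
    return _nx.concatenate(arrs, 1, dtype=dtype, casting=casting)
           ~~~~~~~~~~~~~~~^^^^^^^^^^^^^^^^^^^^^^^^^^^^^^^^^^^^^^^
ValueError: all the input array dimensions except for the concatenation axis must match exactly, but along dimension 0, the array at index 0 has size 294 and the array at index 1 has size 300
```

```bash
python3 - <<'E'
from h import *
d=grab("wrist");s=grab("scene")
c=cv2.INTER_CUBIC
W=cv2.resize(d["image"][60:310,185:335],None,fx=2.4,fy=2.4,interpolation=c);S=cv2.resize(s["image"][137:187,160:220],None,fx=6,fy=6,interpolation=c)
W2=cv2.resize(d["image"][90:150,223:295],None,fx=5,fy=5,interpolation=c)
print(W.shape);save(np.hstack([W,np.vstack([S,W2])]),"w4.png")
E
```

```text
(600, 360, 3)
```

View pics/w4.png

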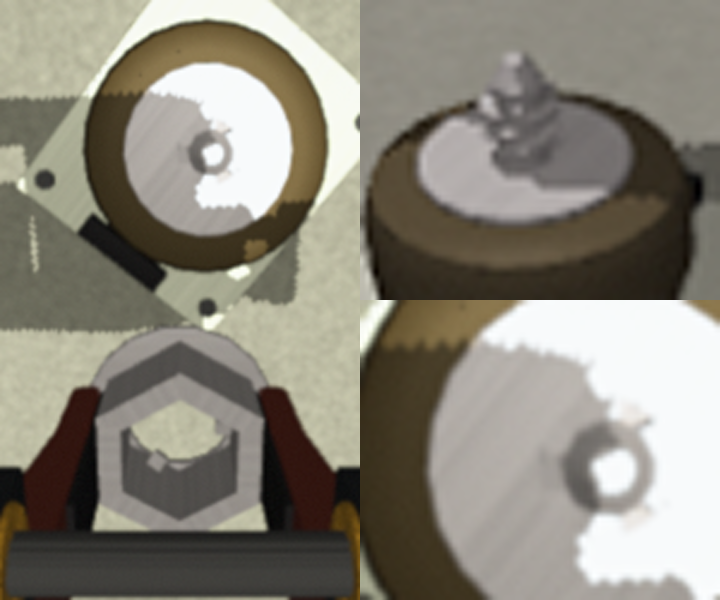

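The wrist picture looks nearly straight down the stud, with its tip at pixel (273.4,124) and the plate centre at (271.5,122.5). The nut in the grip has its top centre at (260,248). In the scene view the tip is at (186,146.7).

```bash
python3 - <<'E'
from h import *
d=grab("wrist");s=grab("scene");t=grab("top");o=ctrl.get_obs();e=o["ee_pos"]
print("tip",onz(d,273.4,124,107),"cone",onz(d,272.6,123.6,99),"plate",onz(d,271.5,122.5,69))
print("scene tip",onz(s,186.2,146.7,107),"top plate",onz(t,349.5,198.5,69))
print("ee",e,"nut top",onz(d,260,248.4,e[2]+22.2), "moment",o["moment"])
print(R.from_rotvec(o["orientation"]).as_matrix().round(4).tolist(),d["E"][:3,3])
E
```

```text
tip [ 529.67639318 -162.89569048  107.        ] cone [ 529.50497879 -162.54591701   99.        ] plate [ 530.10230323 -162.16050843   69.        ]
scene tip [ 526.23437352 -159.82185126  107.        ] top plate [ 520.09553596 -155.35190362   69.        ]
ee [ 482.19493262 -219.2482043   187.73278012] nut top [ 485.50196157 -216.35874551  209.93278012] moment [-0.06242994  0.09386413 -0.01852563]
[[0.492, 0.8706, 0.0], [0.8706, -0.492, 0.0], [0.0, -0.0, -1.0]] [ 520.71501391 -153.13880595  349.61523828]
```

The nut's lower corner is hidden by the gripper's rod, so I'll use its upper corner, and compare nut and stud tip side by side at the same height.

Emit:
servo_tool([
  [1, 0.6, -3, 0, 0, 0, -1],
  [2, 1.2, -6, 0, 0, 0, -1],
  [2, 1.2, -8.5, 0, 0, 0, -1],
  [2, 1.2, -9.5, 0, 0, 0, -1],
  [2, 1.2, -9.5, 0, 0, 0, -1],
  [2, 1.2, -9.5, 0, 0, 0, -1],
  [2, 1.2, -9.5, 0, 0, 0, -1],
  [2, 1.2, -9.5, 0, 0, 0, -1],
])

```text
t: 6.77
ee_pos: [503.0, -208.6, 94.3]
orientation: [2.713, 1.58, 0.003]
ft_force: [0.4, 0.2, -2.2]
width: 39.8
grasp_force: 30.0
```

```bash
python3 - <<'E'
from h import *
d=grab("wrist");o=ctrl.get_obs();print(o["ee_pos"],o["ft_force"])
print(proj(d,[528,-161.5,107]))
W=cv2.resize(d["image"][130:290,160:360],None,fx=4,fy=4,interpolation=cv2.INTER_CUBIC)[:600];save(W,"w5.png")
E
```

```text
[ 502.89643604 -208.5331387    94.22561566] [-0.26510194  0.52142575 -1.39046137]
[254.23753767 160.94500288]
```

View pics/w5.png

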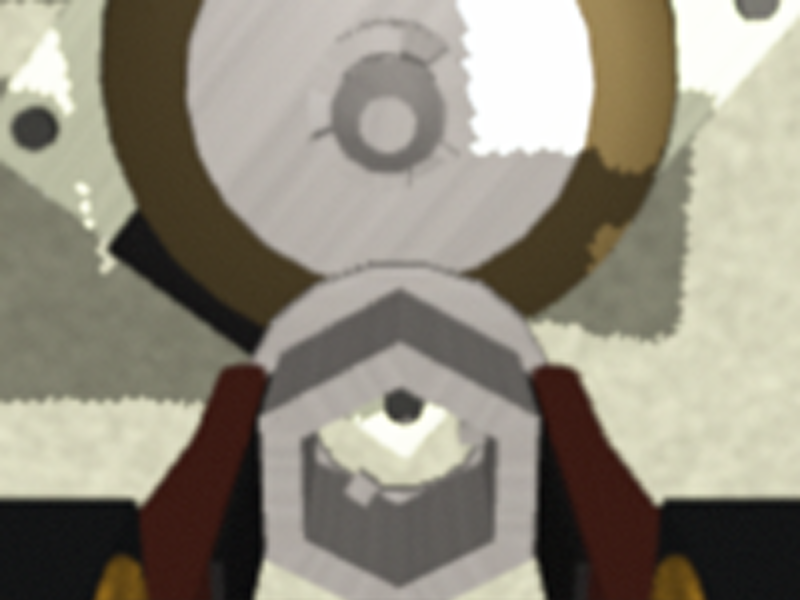

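```bash
python3 - <<'E'
from h import *
d=grab("wrist");o=ctrl.get_obs();e=o["ee_pos"];M=R.from_rotvec(o["orientation"]).as_matrix()
f=lambda x,y,z:(M.T@(onz(d,x/4+160,y/4+130,z)-e))[:2]
print("top corner-23.1",f(400,342,e[2]+22.2)-[23.1,0],"base corner",f(400,290,e[2]-3.8)-[23.1,0],"UL,UR",f(262,415,e[2]+22.2),f(540,415,e[2]+22.2),"inner bottom+16.2",f(399,585,e[2]+22.2)+[16.2,0])
print("tip",f(387,125,107),"cone",f(388,112,99))
E
```

```text
top corner-23.1 [0.84423923 1.94481029] base corner [0.24550827 2.03933263] UL,UR [ 12.84602552 -17.83859554] [12.74082653 22.03318743] inner bottom+16.2 [1.09262317 1.78538085]
tip [53.11023097  0.14951884] cone [53.8183529   0.23507916]
```

Relative to the grip, the stud lies 52.4 mm along tool x and −1.8 mm along tool y, which is (+24, +46.5) mm in world axes. I'll raise, move over, and lower to just above the thread.

Emit:
servo_tool([
  [0, 0, 2, 0, 0, 0, -1],
  [0, 0, 4, 0, 0, 0, -1],
  [0, 0, 4.5, 0, 0, 0, -1],
  [0, 0, 4.5, 0, 0, 0, -1],
  [1.2, 2.3, 4.5, 0, 0, 0, -1],
  [2.4, 4.65, 4.5, 0, 0, 0, -1],
  [2.4, 4.65, 4.5, 0, 0, 0, -1],
  [2.4, 4.65, 4.5, 0, 0, 0, -1],
  [2.4, 4.65, 4.5, 0, 0, 0, -1],
  [2.4, 4.65, 4.5, 0, 0, 0, -1],
])

```text
t: 7.7
ee_pos: [525.4, -161.9, 137.2]
orientation: [-2.714, -1.581, 0.001]
ft_force: [-0.9, -0.0, -1.7]
width: 40.2
grasp_force: 30.0
```

```bash
python3 - <<'E'
from h import *
d=grab("wrist");s=grab("scene");o=ctrl.get_obs();print(o["ee_pos"],o["ft_force"])
c=cv2.INTER_CUBIC
W=cv2.resize(d["image"][180:280,210:310],None,fx=4,fy=4,interpolation=c)
S=cv2.resize(s["image"][110:190,150:230],None,fx=5,fy=5,interpolation=c)
save(np.hstack([W,S]),"w6.png")
for z in(0,1):
    p=o["ee_pos"]+[0,0,-7.8 if z==0 else -3.8];print("flange ctr in S",(proj(s,p)-[150,110])*5)
E
```

```text
[ 525.55272888 -162.10806694  137.38499581] [-0.04822851 -0.33417593 -1.96061555]
flange ctr in S [174.72080364 130.46504944]
flange ctr in S [173.91076399 121.42450449]
```

View pics/w6.png

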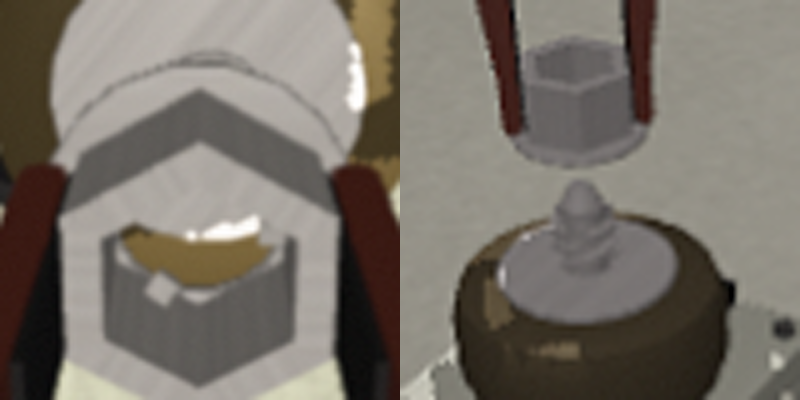

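The nut is lined up above the stud in the scene view (flange mid x≈578, stud x≈578). I'll lower gently over the cone.

Emit:
servo_tool([
  [0.1, 0, -1, 0, 0, 0, -1],
  [0.1, 0, -2, 0, 0, 0, -1],
  [0.1, 0, -3, 0, 0, 0, -1],
  [0.1, 0, -3.4, 0, 0, 0, -1],
  [0.1, 0, -3.8, 0, 0, 0, -1],
  [0.1, 0, -3.8, 0, 0, 0, -1],
  [0.1, 0, -3.8, 0, 0, 0, -1],
])

```text
t: 8.38
ee_pos: [527.0, -161.4, 99.4]
orientation: [-2.714, -1.582, 0.001]
ft_force: [0.2, -0.3, -2.9]
width: 40.0
grasp_force: 30.0
```

Emit:
servo_tool([
  [0, 0, -0.15, 0, 0, 0, -1],
  [0, 0, -0.3, 0, 0, 0, -1],
  [0, 0, -0.4, 0, 0, 0, -1],
  [0, 0, -0.45, 0, 0, 0, -1],
  [0, 0, -0.45, 0, 0, 0, -1],
])

```text
t: 8.8
ee_pos: [527.0, -161.4, 95.2]
orientation: [2.714, 1.582, 0.0]
ft_force: [0.7, -0.2, -2.2]
width: 40.2
grasp_force: 30.0
```

Emit:
servo_tool([
  [0, 0, -0.1, 0, 0, 0, -1],
  [0, 0, -0.2, 0, 0, 0, -1],
  [0, 0, -0.25, 0, 0, 0, -1],
  [0, 0, -0.25, 0, 0, 0, -1],
])

```text
t: 9.13
ee_pos: [526.9, -161.4, 92.5]
orientation: [-2.714, -1.582, 0.0]
ft_force: [0.6, 0.0, -2.1]
width: 39.8
grasp_force: 30.0
```

Emit:
servo_tool([
  [0, 0, -0.05, 0, 0, 0, -1],
  [0, 0, -0.1, 0, 0, 0, -1],
  [0, 0, -0.15, 0, 0, 0, -1],
  [0, 0, -0.15, 0, 0, 0, -1],
])

```text
t: 9.47
ee_pos: [527.1, -161.5, 91.1]
orientation: [2.714, 1.582, 0.0]
ft_force: [0.9, 0.4, -0.8]
width: 39.9
grasp_force: 30.0
```

Emit:
servo_tool([
  [0, 0, -0.05, 0, 0, 0, -1],
  [0, 0, -0.1, 0, 0, 0, -1],
  [0, 0, -0.1, 0, 0, 0, -1],
])

```text
t: 9.72
ee_pos: [527.2, -161.5, 90.7]
orientation: [2.714, 1.582, 0.0]
ft_force: [-1.4, 0.5, 4.5]
width: 39.4
grasp_force: 30.0
```

The nut is resting on the lands with light contact. I'll turn it anticlockwise in small steps under light pressure.

Emit:
servo_tool([
  [0, 0, -0.05, 0, 0, 3, -1],
  [0, 0, -0.05, 0, 0, 6, -1],
  [0, 0, -0.05, 0, 0, 9, -1],
  [0, 0, -0.05, 0, 0, 10, -1],
])

```text
t: 10.05
ee_pos: [527.7, -161.7, 90.7]
orientation: [2.563, 1.815, 0.002]
ft_force: [-1.1, 0.5, 7.0]
width: 39.9
grasp_force: 30.0
```

Emit:
servo_tool([
  [0, 0, 0, 0, 0, 3, -1],
  [0, 0, 0, 0, 0, 6, -1],
  [0, 0, 0, 0, 0, 9, -1],
  [0, 0, 0, 0, 0, 10, -1],
])

```text
t: 10.38
ee_pos: [528.0, -161.7, 90.7]
orientation: [2.394, 2.031, 0.002]
ft_force: [-1.0, 0.6, 6.4]
width: 40.0
grasp_force: 30.0
```

Emit:
servo_tool([
  [0, 0, 0, 0, 0, 3, -1],
  [0, 0, 0, 0, 0, 6, -1],
  [0, 0, 0, 0, 0, 9, -1],
  [0, 0, 0, 0, 0, 10, -1],
])

```text
t: 10.72
ee_pos: [528.0, -161.6, 90.7]
orientation: [2.208, 2.232, 0.002]
ft_force: [-0.1, 1.0, 6.7]
width: 40.0
grasp_force: 30.0
```

Emit:
servo_tool([
  [0, 0, 0, 0, 0, 3, -1],
  [0, 0, 0, 0, 0, 6, -1],
  [0, 0, 0, 0, 0, 9, -1],
  [0, 0, 0, 0, 0, 10, -1],
])

```text
t: 11.05
ee_pos: [527.9, -161.7, 90.7]
orientation: [2.006, 2.416, 0.001]
ft_force: [-0.3, 1.3, 6.2]
width: 39.5
grasp_force: 30.0
```

Emit:
servo_tool([
  [0, 0, 0, 0, 0, 3, -1],
  [0, 0, 0, 0, 0, 6, -1],
  [0, 0, 0, 0, 0, 9, -1],
  [0, 0, 0, 0, 0, 10, -1],
])

```text
t: 11.38
ee_pos: [528.0, -161.6, 90.7]
orientation: [1.787, 2.581, 0.001]
ft_force: [0.2, 1.6, 5.0]
width: 40.0
grasp_force: 30.0
```

Emit:
servo_tool([
  [0, 0, 0, 0, 0, 3, -1],
  [0, 0, 0, 0, 0, 6, -1],
  [0, 0, 0, 0, 0, 9, -1],
  [0, 0, 0, 0, 0, 10, -1],
])

```text
t: 11.72
ee_pos: [527.4, -161.5, 89.9]
orientation: [1.556, 2.728, 0.0]
ft_force: [-0.4, 0.6, -2.7]
width: 39.7
grasp_force: 30.0
```

The support has vanished, so the teeth are over the gaps. I'll lower.

Emit:
servo_tool([
  [0, 0, -0.1, 0, 0, 0, -1],
  [0, 0, -0.2, 0, 0, 0, -1],
  [0, 0, -0.3, 0, 0, 0, -1],
  [0, 0, -0.35, 0, 0, 0, -1],
  [0, 0, -0.35, 0, 0, 0, -1],
])

```text
t: 12.13
ee_pos: [526.6, -161.4, 85.8]
orientation: [-1.56, -2.726, 0.0]
ft_force: [0.1, 0.0, -1.8]
width: 39.9
grasp_force: 30.0
```

Emit:
servo_tool([
  [0, 0, -0.05, 0, 0, 0, -1],
  [0, 0, -0.1, 0, 0, 0, -1],
  [0, 0, -0.1, 0, 0, 0, -1],
])

```text
t: 12.38
ee_pos: [526.9, -161.4, 85.1]
orientation: [-1.56, -2.727, 0.0]
ft_force: [-0.7, -0.5, -2.3]
width: 39.9
grasp_force: 30.0
```

Emit:
servo_tool([
  [0, 0, -0.05, 0, 0, 0, -1],
  [0, 0, -0.1, 0, 0, 0, -1],
  [0, 0, -0.1, 0, 0, 0, -1],
])

```text
t: 12.63
ee_pos: [527.1, -161.5, 84.7]
orientation: [1.56, 2.727, 0.0]
ft_force: [-2.0, 0.1, 5.0]
width: 39.6
grasp_force: 30.0
```

Contact with the lower flank at about −15 mm. I'll ease off and turn clockwise, following the lead (0.58 mm per 10°).

Emit:
servo_tool([
  [0, 0, 0.1, 0, 0, 0, -1],
  [0, 0, 0.08, 0, 0, -3, -1],
  [0, 0, 0.065, 0, 0, -6, -1],
  [0, 0, 0.045, 0, 0, -9, -1],
  [0, 0, 0.03, 0, 0, -12, -1],
  [0, 0, 0.01, 0, 0, -15, -1],
  [0, 0, 0.01, 0, 0, -15, -1],
])

```text
t: 13.22
ee_pos: [527.1, -161.5, 84.2]
orientation: [1.905, 2.498, 0.0]
ft_force: [0.2, 0.0, -1.7]
width: 39.8
grasp_force: 30.0
```

Emit:
servo_tool([
  [0, 0, -0.025, 0, 0, -4, -1],
  [0, 0, -0.045, 0, 0, -8, -1],
  [0, 0, -0.07, 0, 0, -12, -1],
  [0, 0, -0.095, 0, 0, -16, -1],
  [0, 0, -0.115, 0, 0, -20, -1],
  [0, 0, -0.145, 0, 0, -25, -1],
  [0, 0, -0.145, 0, 0, -25, -1],
])

```text
t: 13.8
ee_pos: [527.0, -161.4, 82.7]
orientation: [-2.4, -2.027, 0.0]
ft_force: [-0.5, 0.5, -1.6]
width: 39.7
grasp_force: 30.0
```

Emit:
servo_tool([
  [0, 0, -0.025, 0, 0, -4, -1],
  [0, 0, -0.045, 0, 0, -8, -1],
  [0, 0, -0.07, 0, 0, -12, -1],
  [0, 0, -0.095, 0, 0, -16, -1],
  [0, 0, -0.115, 0, 0, -20, -1],
  [0, 0, -0.145, 0, 0, -25, -1],
  [0, 0, -0.145, 0, 0, -25, -1],
])

```text
t: 14.38
ee_pos: [527.0, -161.5, 81.3]
orientation: [-2.78, -1.462, 0.0]
ft_force: [0.6, -0.7, -2.8]
width: 40.0
grasp_force: 30.0
```

Emit:
servo_tool([
  [0, 0, -0.025, 0, 0, -4, -1],
  [0, 0, -0.045, 0, 0, -8, -1],
  [0, 0, -0.07, 0, 0, -12, -1],
  [0, 0, -0.095, 0, 0, -16, -1],
  [0, 0, -0.115, 0, 0, -20, -1],
  [0, 0, -0.145, 0, 0, -25, -1],
  [0, 0, -0.16, 0, 0, -28, -1],
  [0, 0, -0.16, 0, 0, -28, -1],
])

```text
t: 15.05
ee_pos: [527.0, -161.5, 79.7]
orientation: [-3.051, -0.751, 0.0]
ft_force: [-0.3, -0.0, -3.0]
width: 39.8
grasp_force: 30.0
```

It has turned about 93° and sits at about −20 mm. I'll settle it on the flank, open, and look.

Emit:
servo_tool([
  [0, 0, -0.06, 0, 0, 0, -1],
  [0, 0, -0.08, 0, 0, 0, -1],
  [0, 0, -0.08, 0, 0, 0, 1],
  [0, 0, -0.08, 0, 0, 0, 1],
  [0, 0, -0.08, 0, 0, 0, 1],
  [0, 0, -0.08, 0, 0, 0, 1],
  [0, 0, -0.08, 0, 0, 0, 1],
  [0, 0, -0.08, 0, 0, 0, 1],
  [0, 0, 2, 0, 0, 0, 1],
  [0, 0, 5, 0, 0, 0, 1],
  [0, 0, 8, 0, 0, 0, 1],
  [0, 0, 11, 0, 0, 0, 1],
  [0, 0, 11, 0, 0, 0, 1],
  [0, 0, 11, 0, 0, 0, 1],
  [0, 0, 11, 0, 0, 0, 1],
])

```text
t: 16.3
ee_pos: [526.6, -161.3, 189.3]
orientation: [-3.051, -0.746, 0.001]
ft_force: [-0.2, -0.6, 0.3]
width: 88.3
grasp_force: 0.0
```

```bash
python3 - <<'E'
from h import *
d=grab("wrist");s=grab("scene");o=ctrl.get_obs();print(o["ee_pos"],o["ft_force"],o["width"])
c=cv2.INTER_CUBIC
u,v=proj(d,[527,-161.5,100]).astype(int)
W=cv2.resize(d["image"][v-50:v+50,u-50:u+50],None,fx=4,fy=4,interpolation=c)
S=cv2.resize(s["image"][125:175,160:210],None,fx=8,fy=8,interpolation=c)
save(np.hstack([W,S]),"w7.png")
E
```

```text
[ 526.03762936 -161.14897407  188.33717988] [-0.64301294 -0.45653042 -1.31353494] 87.95454907409143
```

View pics/w7.png

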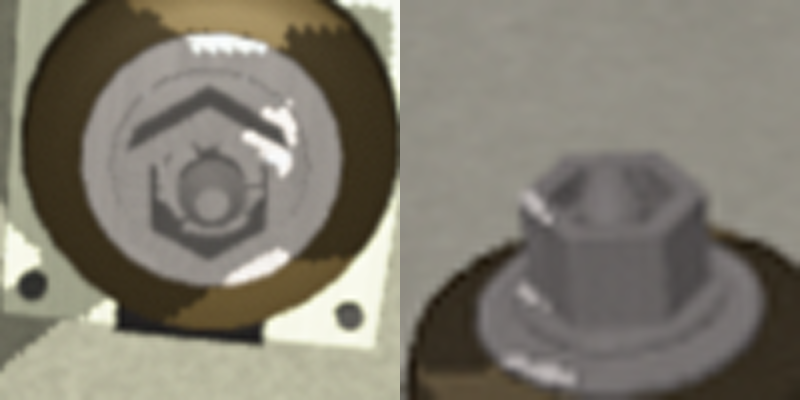

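The nut sits level and centred on the stud, low over the plate, and the gripper is clear above it. I'm handing in.

```bash
python3 -c "
from workcell import ctrl
print(ctrl.close_job())"
```

```text
the job is handed in; nothing more can be done
None
```

The steel flange nut is caught on the stud thread after about 93° clockwise, roughly 20 mm below the tip, level and released; I handed the job in at about 16 s, but no verdict came back.

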